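Shift the wire mill to flat strip

TASK

Shift the wire mill to flat strip: with the outside of your closed fingers, push its ball-knobbed lever through the gate and fully home into the slot that has the narrow bar-shaped brass badge beyond its end, then move clear. Do not grip or straddle the lever, do not ram it, do not put it home in any other badged slot on the way, and leave the things lying around where they are.

Things in the scene. Friction and masses are not known exactly. Their poses are not given: they have to be found in the camera images.
- mill: Fixed grey wire-rolling mill. Origin on the table under the centre of its shift gate; z up, x away from the robot, y left, turned by up to 0.45 rad. Casing x -110 to 110, y -130 to 140 mm, top 95 mm high; roll stand x -60 to 60, y -255 to -135, 190 mm high (hand wheel 220 mm).
- gate (a point): Centre of the steel gate plate's upper face, 103 mm above the table; plate 190 (mill x) by 144 (y) mm. 15 mm wide slots: a cross channel along y through this centre, and three lanes along x crossing it at y = -26, 0, 26 mm, each ending 29.5 mm either way: six dead-end slots. The two middle ones are idle, without badge; each outer one has a badge beyond its end.
- knob (a point): Centre of the lever's brown wooden ball knob, 34 mm diameter, 160 mm high when upright, 149 mm when in an outer slot. In the mill's frame: x = 0 in the cross channel (it passes between lanes only within about 4 mm of that), x = about +-39 mm fully in a slot; y = 0, 42 or -42 mm in the three lanes, up to 5 mm off with the play. The slot walls stop it.
- stem (a point): Point on the lever's axis 30 mm below the knob's centre. Steel stem 9 mm thick (collar 18 mm just under the ball), 3 mm play each side in the slots; it pivots 5 mm above the table under the gate's centre, 155 mm from the knob's centre. Stiff by friction (3 to 4 N at the knob), no springs or clicks: it stays where it is left.
- shift (a joint): Lean of the lever along the mill's x (rad): 0 in the cross channel, about +0.26 fully in a far slot, -0.26 fully in a near slot. Positive leans to +x.
- lane (a joint): Lean of the lever along the mill's y (rad): 0 in the middle lane, about +0.27 in the lane at +y, -0.27 in the lane at -y. Positive leans to +y.
- badge_flat: The flat-strip badge: a narrow bar 40 mm (along y) by 10 mm (along x), fixed brass badge, 4 mm thick, lying on the gate plate (underside 103 mm above the table); origin at the centre of its underside, axes as the mill's. It sits at x = +-68 mm, y = +-37 mm in the mill's frame, just beyond the end of the slot it names; the four badges change places from start to start.
- badge_round: The round-wire badge: a disc of 28 mm diameter, fixed brass badge, 4 mm thick, lying on the gate plate (underside 103 mm above the table); origin at the centre of its underside, axes as the mill's. At another of the four corners.
- badge_square: The square-wire badge: a 26 mm square, fixed brass badge, 4 mm thick, lying on the gate plate (underside 103 mm above the table); origin at the centre of its underside, axes as the mill's. At another of the four corners.
- badge_triangle: The triangular-wire badge: a triangle of 31 mm sides, fixed brass badge, 4 mm thick, lying on the gate plate (underside 103 mm above the table); origin at the centre of its underside, axes as the mill's. At another of the four corners.
- oil_tin: loose bystander, to be left where it is: small copper oil tin, 32 mm diameter, 36 mm high, standing on the mill's casing left of the gate plate; origin at the centre of its underside.
- bangle: loose bystander, to be left where it is: thin brass bangle lying on the bench beyond the roll stand, 64 mm diameter, 5 mm high; origin at its centre, on the bench.
- hammer: loose bystander, to be left where it is: hammer, 200 mm long, lying on the bench left of the mill; origin on the bench about midway, along its own x.
- spool: loose bystander, to be left where it is: copper wire spool standing left of the mill, 60 mm diameter, 50 mm high; origin at the centre of its underside.
- flux_jar: loose bystander, to be left where it is: amber glass jar left of the mill, 54 mm diameter, 70 mm high; origin at the centre of its underside.
- torch: loose bystander, to be left where it is: brass torch, about 170 mm long and 26 mm high, lying on the bench beyond the mill; origin on the bench below its barrel, which runs along its own x.
- mandrel: loose bystander, to be left where it is: tapered steel ring mandrel standing on a 70 mm round foot right of the mill, 170 mm high; origin at the centre of its underside.

How it is judged:
By the outcome, as a careful person would: the job done as asked, in the order asked, and still so for the second after the job is handed in, with the robot touching nothing.
It also fails if it takes over 56 s, if anything falls off the work surface, if the arm or the gripper's body presses on something with over 40 N, if the wrist force passes 120 N, or if a joint passes its speed limit or range.

ROBOT

A 6-joint arm with a two-finger parallel gripper is mounted at the origin on the work surface. World frame = base frame: x ahead of the robot, y to its left, z up, the work surface at z = 0. Lengths are in mm, angles in rad, forces in N, time in s.
With the tool pointing down it reaches from about 350 to 775 mm from the base axis. Payload 7.3 kg.
Tool frame: the origin (TCP) lies on the front face of the gripper's body, between the roots of the fingers; the fingertips stand 66 mm ahead of it and the grasp point (between the pads) lies 47 mm ahead of it (bot.tcp_to_grasp is the z of the grasp point in the tool frame, in mm); z points along the fingers, y is the direction in which the jaws open and shut (so a half turn about z gives the same grasp; the last joint's range is limited). The gripper opens to 92 mm and grips with 3 to 60 N. Pads are 19 mm wide; open, the fingers measure 130 mm over their backs; the gripper's body (75 mm by 190 mm) begins 47 mm behind the grasp point.
Start: joints at [-1.476, 0.342, 1.524, -0, 1.275, -0.146], TCP at [125.223, -509.861, 292.241] pointing down, gripper open.
Joint ranges: [-2.53, 2.53], [-0.77, 2.02], [0.04, 2.7], [-1, 4.14], [0.28, 2.66], [-3.11, 3.11]. Speed limits (rad/s): [2.57, 2.57, 3.14, 3.14, 3.14, 3.14].

INTERFACE

Orientations are given as [roll, pitch, yaw] about the fixed x, y, z axes, in that order (R = Rz(yaw) Ry(pitch) Rx(roll)).
In Python, from plant import bot gives the robot as it stands.
- The arm moves only by the tool carry_out, never from a script. Its argument "deltas" is a list that holds one entry, the list of rows, each a list of 4 numbers: the shift along the tool's x, y, z in mm, then the turn about the tool's z in units of 5 degrees (1.0 is 5 degrees). A call has 1 to 20 rows; each row is the pose to reach, as a shift and turn from the pose commanded when the call began, along the tool's axes at that moment; what a row does not reach only later rows make up. A row lasts 1/10 s, in which the tool goes at most 50 mm and 8.59 degrees, less where a joint would pass 70% of its speed; a pose out of reach is approached as far as the arm can. A call with a gripper value outside its range is refused whole. "fingers" is the finger opening in mm, from 0 to 91.8, set as the call begins (left out, the last holds). The fingers move at their own pace and stop on an object; the grip force is fixed at half the most. Time passes only in rows, so rows that repeat a pose let the fingers close. It gives the time, the measured TCP pose, the force and the opening at its end, in the units of the state.
- bot.get_obs(): the state, without advancing time (a new reading comes with each control period).
- bot.capture(name): name is "scene" or "side" or "wrist"; returns (picture, depth): 420x560x3 uint8, blue, green, red; 420x560 float32, mm along the optical axis (not along the pixel's ray), 0 where there is no reading.
- bot.camera_model(name): a dict with "K" (3x3 intrinsics, pixels), "camera_from_world" (4x4, takes a point from world to camera coordinates). Camera axes: x right, y down, z forward; pixel columns grow to the right and rows downward; lengths in mm; the calibration is good to about 2 mm. A picture is of the moment at which its call begins: read the wrist's pose just before it. camera_model takes no time and is no camera call; for the wrist camera it gives the pose at the moment of the call.
- bot.close_job(): hands the job in, once; it reports no verdict.
The state is a dict: "time": time; "joint_positions": joint angles; "dq": joint speeds; "tau": joint torques, N m; "tool_pos": TCP position; "tcp_rot": TCP orientation; "contact_force": force on the tool from outside, world axes, zero at the start; "moment": the same for the moment, N m; "grip_width": finger opening in mm.
Only numpy, scipy, OpenCV 4.12 (cv2) and the standard library are available. Lean on these libraries where they do the work, as an engineer would, in place of code of your own. Each camera call takes 0.05 s, during which the arm holds its last target. There are 200 camera calls.

## Working session

There is one attempt and no reset: what is moved stays moved. The work goes in short steps, Python scripts to look and compute and a tool call to move; the robot and the scene stay as the last step left them, time stands still between calls to the robot, and variables do not carry over. Pictures are saved under pics/ and viewed, about 8 in all and at most 12, crops included, and the job is handed in when it is done.

Besides the shell and the picture viewer there is one more tool, called after ">>>" as name(argument=value, ...), one argument or row to a line, values as JSON. carry_out: Moves the arm, as the interface text tells. Its arguments: {"type":"object","properties":{"deltas":{"type":"array","items":{"type":"array","items":{"type":"array","items":{"type":"number"}}}},"fingers":{"type":"number"}},"required":["deltas"]}

```bash
mkdir -p pics; ls; python3 - <<'E'
from plant import bot
import cv2
o=bot.get_obs();print(o)
for n in("scene","side"):
    im,d=bot.capture(n);cv2.imwrite(f"pics/{n}0.png",im)
    import numpy as np;np.save(f"{n}0_d.npy",d)
    print(n,bot.camera_model(n))
E
```

```text
pics
{'time': 0.0, 'joint_positions': array([-1.47600137e+00,  3.42721208e-01,  1.52496612e+00, -3.06646354e-05,
        1.27537171e+00, -1.46003576e-01]), 'dq': array([-0.00018877,  0.00073636,  0.00154148, -0.0001875 ,  0.00064417,
       -0.00037943]), 'tau': array([-1.27979915e-04, -4.31240451e+01, -2.44220620e+01,  7.18770898e-02,
        5.59611549e-02, -1.09562422e-04]), 'tool_pos': array([ 125.18666028, -509.56650369,  291.56342813]), 'tcp_rot': array([-3.14013761e+00, -1.84326187e-04,  2.40807347e-01]), 'contact_force': array([ 0.04865261, -0.01926258, -0.36228002]), 'moment': array([-0.00329079, -0.07344729,  0.00645125]), 'grip_width': 91.62828201549861}
scene {'K': array([[545.55742094,   0.        , 279.03620625],
       [  0.        , 545.55742094, 211.51876916],
       [  0.        ,   0.        ,   1.        ]]), 'camera_from_world': array([[-4.25069082e-01,  9.04856171e-01, -2.34858542e-02,
         2.04985578e+02],
       [ 5.05290711e-01,  2.15680221e-01, -8.35561691e-01,
        -1.96019574e+02],
       [-7.50997718e-01, -3.67038625e-01, -5.48894412e-01,
         1.93630831e+03],
       [ 0.00000000e+00,  0.00000000e+00,  0.00000000e+00,
         1.00000000e+00]])}
side {'K': array([[419.15432879,   0.        , 279.47072175],
       [  0.        , 419.15432879, 210.88018005],
       [  0.        ,   0.        ,   1.        ]]), 'camera_from_world': array([[-8.90598636e-01, -4.54286837e-01, -2.13901471e-02,
         5.18813319e+02],
       [-2.99174745e-01,  6.20638107e-01, -7.24777767e-01,
         2.43168390e+02],
       [ 3.42532540e-01, -6.39086699e-01, -6.88650601e-01,
         8.89811342e+02],
       [ 0.00000000e+00,  0.00000000e+00,  0.00000000e+00,
         1.00000000e+00]])}
```

View pics/scene0.png

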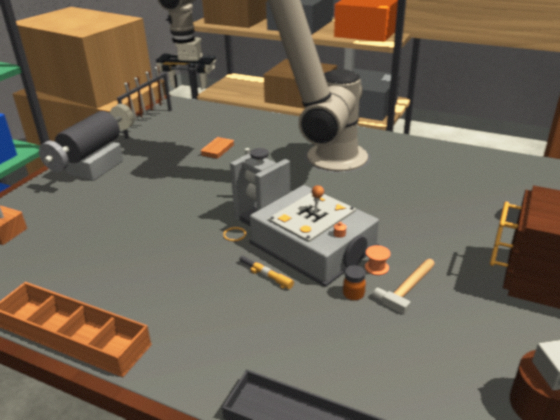

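View pics/side0.png

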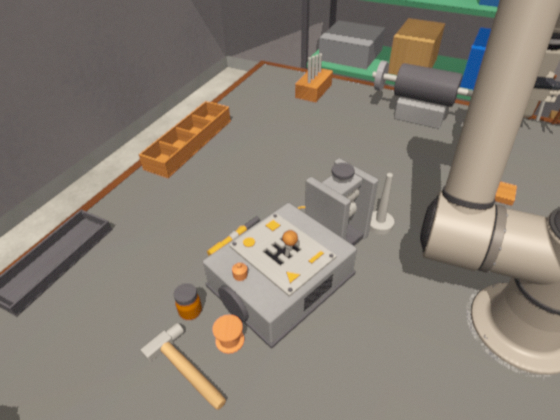

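Scene and side views show the mill with all four badges. In the side view the bar is at about (316,257), triangle (291,277), disc (248,242), square (273,226) and knob (290,238). Next I measure these.

```bash
cat > h.py <<'E'
import numpy as np,cv2
from plant import bot
def ray(cm,u,v):
    T=cm["camera_from_world"];R=T[:3,:3];c=-R.T@T[:3,3]
    d=R.T@np.linalg.inv(cm["K"])@[u,v,1.];return c,d
def onz(cm,u,v,z):
    c,d=ray(cm,u,v);return c+d*(z-c[2])/d[2]
def two(a,b):
    A=[];B=[]
    M=np.zeros((3,3));r=np.zeros(3)
    for c,d in(a,b):
        d=d/np.linalg.norm(d);P=np.eye(3)-np.outer(d,d);M+=P;r+=P@c
    return np.linalg.solve(M,r)
def blobs(im,lo,hi,roi,amin=8):
    x0,y0,x1,y1=roi;m=np.zeros(im.shape[:2],np.uint8)
    m[y0:y1,x0:x1]=cv2.inRange(cv2.cvtColor(im,cv2.COLOR_BGR2HSV),lo,hi)[y0:y1,x0:x1]
    n,l,s,c=cv2.connectedComponentsWithStats(m)
    return [(c[i].round(1),s[i]) for i in range(1,n) if s[i][4]>=amin]
E
python3 - <<'E'
from h import *
for n,roi in(("side",(210,205,350,300)),("scene",(255,175,370,245))):
    im=cv2.imread(f"pics/{n}0.png");cm=bot.camera_model(n)
    for nm,lo,hi in(("yel",(17,130,120),(32,255,255)),("org",(4,130,60),(15,255,255))):
        for c,s in blobs(im,lo,hi,roi):print(n,nm,c,s,onz(cm,*c,107).round(1),onz(cm,*c,155).round(1))
    x0,y0,x1,y1=roi;cv2.imwrite(f"pics/{n}0c.png",cv2.resize(im[y0:y1,x0:x1],None,fx=5,fy=5,interpolation=cv2.INTER_CUBIC))
E
```

```text
side yel [301.4 206.8] [299 206   6   3  10] [533.4 -25.6 107. ] [512.4  21.4 155. ]
side yel [272.5 225. ] [266 221  14   9  78] [567.7  59.6 107. ] [544.3 100.7 155. ]
side yel [241.2 229.4] [237 226  10   9  58] [626.  103.6 107. ] [598.6 141.6 155. ]
side yel [219.7 244.6] [210 237  22  17 129] [645.1 164.9 107. ] [616.3 198.7 155. ]
side yel [248.6 241.7] [243 238  12   9  81] [591.5 129.2 107. ] [566.5 165.5 155. ]
side yel [315.6 256.9] [309 252  14  11  55] [439.7 104.3 107. ] [425.1 142.3 155. ]
side yel [291.8 276. ] [287 272  12  10  69] [463.3 172.8 107. ] [447.1 206.1 155. ]
side org [289.9 238.2] [283 231  14  15 121] [513.2  79.4 107. ] [493.6 119.1 155. ]
side org [239.6 271.3] [233 263  14  17 192] [566.6 209.7 107. ] [543.3 240.5 155. ]
scene yel [338.7 207. ] [336 205   7   5  24] [467.2 172.6 107. ] [537.9 196.4 155. ]
scene yel [284.2 217.7] [279 215  11   6  44] [571.4  59.6 107. ] [635.8  90.2 155. ]
scene yel [305.1 228.7] [301 226   9   6  46] [595.9 129.2 107. ] [658.8 155.6 155. ]
scene org [317.6 191. ] [313 186  11  12 100] [412.3  89.8 107. ] [486.3 118.6 155. ]
scene org [339.2 229.7] [334 222  11  15 122] [566.  209.8 107. ] [630.8 231.3 155. ]
```

View pics/side0c.png

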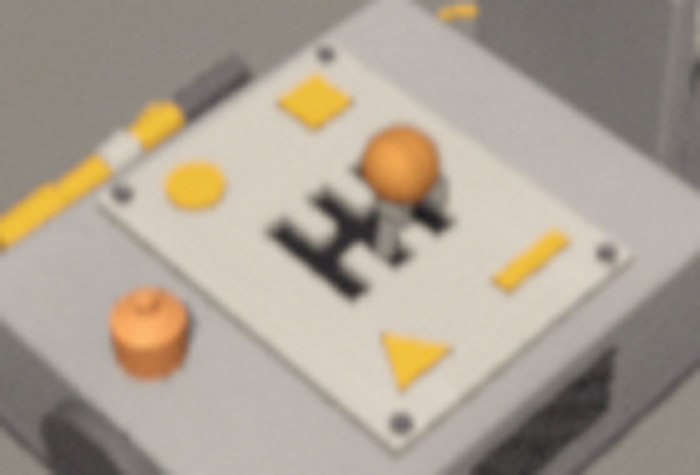

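```bash
python3 - <<'E'
from h import *
S=bot.camera_model("side");C=bot.camera_model("scene")
P=lambda a,b:two(ray(S,*a),ray(C,*b))
sq=onz(S,272.5,225,107);ro=onz(S,248.6,241.7,107);ba=onz(S,315.6,256.9,107);tr=onz(S,291.8,276,107)
sq=(sq+onz(C,284.2,217.7,107))/2;ro=(ro+onz(C,305.1,228.7,107))/2
d=(sq-ba)+(ro-tr);yaw=np.arctan2(d[1],d[0]);d2=(ro-sq)+(tr-ba);print(yaw,np.arctan2(-d2[0],d2[1]))
c=(sq+ro+ba+tr)/4;print(c,np.linalg.norm(sq-ba),np.linalg.norm(ro-sq))
yaw=(yaw+np.arctan2(-d2[0],d2[1]))/2
R=np.array([[np.cos(yaw),-np.sin(yaw)],[np.sin(yaw),np.cos(yaw)]])
k=P((289.9,238.2),(317.6,191));print("knob",k,R.T@(k-c)[:2])
m=lambda x,y:(c[:2]+R@[x,y]).round(1)
for p in[(0,0),(0,-42),(-39,-42),(39,-42),(39,0),(39,42),(-39,0)]:print(p,m(*p))
o=P((239.6,271.3),(339.2,229.7));print("tin",o,R.T@(o-c)[:2])
E
```

```text
-0.3271780305395065 -0.33278485642536537
[516.55058936 116.48014679 107.        ] 137.3962760657122 73.64558925636716
knob [492.23220429 121.33241191 158.51338114] [-24.57862572  -3.28929879]
(0, 0) [516.6 116.5]
(0, -42) [502.9  76.7]
(-39, -42) [466.   89.4]
(39, -42) [539.8  64.1]
(39, 0) [553.4 103.8]
(39, 42) [567.1 143.6]
(-39, 0) [479.7 129.1]
tin [566.42801217 209.91660745 107.27863745] [ 16.91066051 104.55696557]
```

Bar slot is near/right (mill x −, y −). The knob is in the middle lane at about (−25, −3), leaning into the near idle slot. The route is +x to the channel, −y to the right lane, then −x home. I lift first, then swing over with the fingers closed.

>>> carry_out(
  deltas=[
    [[0, 0, -30, 0], [0, 0, -60, 0], [45, -20, -60, 0], [90, -45, -60, 0], [130, -70, -60, 0], [175, -90, -60, 0], [220, -115, -60, 0], [260, -135, -60, 0], [305, -160, -60, 0], [348, -182, -60, -1], [360, -220, -60, -2.5], [372, -257, -60, -4], [383, -295, -60, -5.5], [395, -332, -60, -7], [407, -370, -60, -8.5], [420, -407, -60, -10], [430, -445, -60, -11.5], [442, -482, -60, -11.5], [454, -520, -60, -11.5], [466, -556, -60, -11.5]],
  ],
  fingers=0,
)

```text
time: 2.1
tool_pos: [444.8, 143.0, 352.0]
tcp_rot: [-3.141, 0.0, 1.245]
contact_force: [0.7, -0.4, -0.6]
grip_width: 0.5
```

```bash
cat >> h.py <<'E'
C0=np.array([516.55,116.48]);YAW=-0.330
RM=np.array([[np.cos(YAW),-np.sin(YAW)],[np.sin(YAW),np.cos(YAW)]])
mill=lambda p:(RM.T@(np.asarray(p)[:2]-C0)).round(1)
E
python3 - <<'E'
from h import *
cm=bot.camera_model("wrist");o=bot.get_obs();im,d=bot.capture("wrist");cv2.imwrite("pics/w1.png",im)
print(o["tool_pos"],mill(o["tool_pos"]))
for nm,lo,hi in(("yel",(17,130,120),(32,255,255)),("org",(4,130,60),(15,255,255))):
    for c,s in blobs(im,lo,hi,(0,0,560,420),60):print(nm,c,s,mill(onz(cm,*c,107)),mill(onz(cm,*c,158)))
E
```

```text
[444.79996354 142.97039747 351.97858366] [-76.5   1.8]
yel [476.  133.8] [ 462  108   29   58 1135] [120.8  56.4] [90.9 60.7]
yel [284.3 155.8] [276 142  25  29 406] [-67.8  34.2] [-69.2  41.9]
yel [419.2 156.1] [406 143  28  28 608] [67.8 34.4] [45.9 42. ]
yel [467.2 193.8] [453 182  27  22 464] [123.2  -4.6] [92.9  8.9]
yel [283.7 224. ] [280 207   9  36 298] [-67.6 -38.7] [-69. -20.]
yel [409.8 224.9] [397 214  27  23 558] [ 67.8 -39.3] [ 45.9 -20.6]
yel [283.5 325.1] [281 297   6  55 225] [ -66.4 -166.8] [ -68.  -128.8]
yel [267.  332.8] [265 317   5  33 109] [ -86.1 -177.8] [ -84.7 -138.1]
yel [309.5 367.2] [304 365  16   8  69] [ -33.3 -228.8] [ -39.9 -181.4]
yel [336.5 367.6] [330 365  18   9  87] [   0.5 -229.3] [ -11.2 -181.9]
yel [363.6 367.7] [357 365  20   9 102] [  34.3 -229.4] [  17.5 -181.9]
org [312.6  15.7] [ 285    0   60   39 1761] [-44.1 158.6] [-49.1 147.5]
org [412.5   5.5] [394   0  48  15 377] [ 43.8 166.9] [ 25.5 154.5]
org [377.4  82.1] [358  63  38  37 988] [ 19.  103.7] [  4.5 100.8]
org [335.7 208.9] [ 318  191   37   37 1067] [-12.8 -21.6] [-22.5  -5.5]
```

View pics/w1.png

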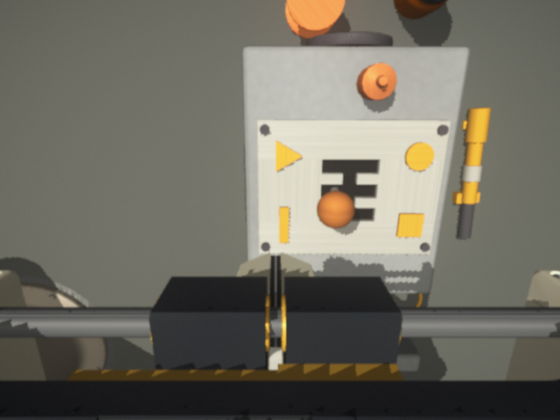

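The wrist view confirms it: bar badge near/right (284,224), knob (336,209) at about mill (−23,−4). Tool y lies along mill x and tool x along mill y. I descend on the near side of the knob, then push gently.

>>> carry_out(
  deltas=[
    [[-5, 0, 30, 0], [-5, 0, 60, 0], [-5, 0, 90, 0], [-5, 0, 115, 0], [-5, 0, 135, 0], [-5, 0, 148, 0], [-5, 0, 148, 0], [-5, 5, 148, 0], [-5, 10, 148, 0], [-5, 13, 148, 0], [-5, 16, 148, 0], [-5, 18, 148, 0], [-5, 20, 148, 0], [-5, 22, 148, 0], [-5, 24, 148, 0], [-5, 26, 148, 0], [-5, 28, 148, 0], [-5, 30, 148, 0], [-5, 32, 148, 0], [-5, 32, 148, 0]],
  ],
)

```text
time: 4.15
tool_pos: [474.3, 126.1, 204.1]
tcp_rot: [3.141, 0.0, 1.244]
contact_force: [-2.2, 0.6, 2.0]
grip_width: -0.1
```

```bash
cat > look.py <<'E'
from h import *
import sys
o=bot.get_obs();print(o["time"],mill(o["tool_pos"]),o["tool_pos"][2],o["contact_force"].round(1))
z=float(sys.argv[1])
S={}
for n,roi in(("side",(260,215,340,275)),("scene",(285,170,345,215)),("wrist",(150,100,560,270))):
    cm=bot.camera_model(n);im,d=bot.capture(n)
    if len(sys.argv)>2:cv2.imwrite(f"pics/{n}_{sys.argv[2]}.png",im)
    b=[x for x in blobs(im,(4,130,60),(15,255,255),roi,30)]
    for c,s in b:
        print(n,c,s,mill(onz(cm,*c,z)))
E
python3 look.py 159 a
```

```text
4.15 [-43.1  -4.6] 204.13218384507212 [-2.2  0.6  2. ]
side [282.3 236.2] [279 231   8  10  56] [-9.9  4.8]
scene [314.5 193.6] [309 188  11  11  89] [-9. -1.]
wrist [348.1 264.5] [321 257  56  13 476] [-10.3   8.5]
```

>>> carry_out(
  deltas=[
    [[0, 2, 0, 0], [0, 4, 0, 0], [0, 6, 0, 0], [0, 8, 0, 0], [0, 8, 0, 0], [0, 8, 0, 0]],
  ],
)

```text
time: 4.9
tool_pos: [481.8, 123.5, 204.1]
tcp_rot: [3.141, 0.0, 1.244]
contact_force: [-1.6, 0.1, 0.7]
grip_width: 0.4
```

```bash
python3 look.py 160 b
```

```text
4.9 [-35.2  -4.6] 204.1468534151145 [-1.6  0.1  0.7]
side [279.2 233.7] [275 228   9  11  56] [-0.9  5. ]
scene [312.6 194.7] [307 189  12  11  87] [-0.3 -0. ]
wrist [348.1 264.6] [321 258  55  12 463] [-2.6  9. ]
```

Knob is at x≈0, in the channel. I move around it low to the +y side, then push −y.

>>> carry_out(
  deltas=[
    [[0, -10, 0, 0], [0, -20, 0, 0], [15, -22, 0, 0], [30, -22, 0, 0], [47, -22, 0, 0], [47, -10, 0, 0], [47, 5, 0, 0], [47, 20, 0, 0], [47, 35, 0, 0], [47, 35, 0, 0], [42, 35, 0, 0], [37, 35, 0, 0], [34, 35, 0, 0], [32, 35, 0, 0], [30, 35, 0, 0], [27, 35, 0, 0], [24, 35, 0, 0], [21, 35, 0, 0], [18, 35, 0, 0], [18, 35, 0, 0]],
  ],
)

```text
time: 7.05
tool_pos: [520.4, 129.3, 204.4]
tcp_rot: [3.141, -0.0, 1.244]
contact_force: [0.4, 3.5, 2.5]
grip_width: 0.5
```

```bash
python3 look.py 160 c
```

```text
7.05 [-0.5 13.4] 204.3975210196845 [0.4 3.5 2.5]
wrist [310.3 108.1] [282 100  58  21 875] [12.6 94.7]
```

>>> carry_out(
  deltas=[
    [[-3, 0, 0, 0], [-6, 0, 0, 0], [-9, 0, 0, 0], [-12, 0, 0, 0], [-15, 0, 0, 0], [-18, 0, 0, 0], [-20, 0, 0, 0], [-22, 0, 0, 0], [-24, 0, 0, 0], [-26, 0, 0, 0], [-28, 0, 0, 0], [-28, 0, 0, 0]],
  ],
)

```text
time: 8.4
tool_pos: [511.2, 102.8, 204.1]
tcp_rot: [-3.141, 0.0, 1.244]
contact_force: [0.3, 3.0, -2.5]
grip_width: 0.1
```

```bash
python3 look.py 154 d
```

```text
8.4 [ -0.6 -14.7] 204.11714074984965 [ 0.3  3.  -2.5]
```

>>> carry_out(
  deltas=[
    [[-1.5, 0, 0, 0], [-1.5, 0, 0, 0], [8, 0, 0, 0], [18, 0, 0, 0], [18, 15, 0, 0], [18, 30, 0, 0], [18, 45, 0, 0], [18, 55, 0, 0], [18, 55, 0, 0]],
  ],
)

```text
time: 9.45
tool_pos: [570.3, 102.3, 204.1]
tcp_rot: [3.141, 0.0, 1.244]
contact_force: [0.6, 0.5, -0.4]
grip_width: 0.4
```

```bash
python3 look.py 154 e; python3 -c "
import cv2
a=cv2.imread('pics/side_e.png')[195:305,210:350];b=cv2.imread('pics/scene_e.png')[165:275,245:385]
import numpy as np;cv2.imwrite('pics/e2.png',cv2.resize(np.hstack([a,b]),None,fx=2.8,fy=2.8,interpolation=2))"
```

```text
9.45 [55.4  4. ] 204.0623937109476 [ 0.6  0.5 -0.4]
side [296.3 226.4] [290 221  13  11  87] [ -7.4 -39.7]
```

View pics/e2.png

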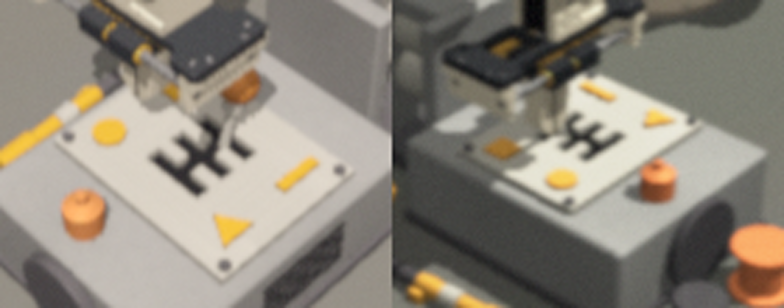

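The lever stands in the right lane of the cross channel; its ball is partly hidden by the gripper. Now I line up beyond it at y≈−43 and push −x.

>>> carry_out(
  deltas=[
    [[-15, 0, 0, 0], [-30, 0, 0, 0], [-47, 0, 0, 0], [-47, 0, 0, 0], [-47, -8, 0, 0], [-47, -14, 0, 0], [-47, -17, 0, 0], [-47, -19, 0, 0], [-47, -21, 0, 0], [-47, -24, 0, 0], [-47, -27, 0, 0], [-47, -30, 0, 0], [-47, -33, 0, 0], [-47, -36, 0, 0], [-47, -39, 0, 0], [-47, -39, 0, 0]],
  ],
)

```text
time: 11.2
tool_pos: [516.8, 70.6, 204.2]
tcp_rot: [-3.141, 0.0, 1.245]
contact_force: [1.6, -0.2, 1.2]
grip_width: 0.6
```

```bash
python3 look.py 153 f
```

```text
11.2 [ 15.1 -43.4] 204.20466350209264 [ 1.6 -0.2  1.2]
side [300.1 229.3] [294 222  13  15 109] [-18.5 -39.9]
scene [307.4 187.9] [305 183   7  11  57] [-25.8 -40.7]
wrist [205.2 261.1] [174 250  63  20 928] [-18.5 -31.7]
```

>>> carry_out(
  deltas=[
    [[0, -3, 0, 0], [0, -6, 0, 0], [0, -8, 0, 0], [0, -10, 0, 0], [0, -12, 0, 0], [0, -13, 0, 0], [0, -14, 0, 0], [0, -15, 0, 0], [0, -16, 0, 0], [0, -16, 0, 0]],
  ],
)

```text
time: 12.35
tool_pos: [502.0, 75.5, 204.2]
tcp_rot: [-3.141, 0.0, 1.244]
contact_force: [3.6, -0.7, -2.6]
grip_width: 0.6
```

>>> carry_out(
  deltas=[
    [[0, -0.5, 0, 0], [0, -1, 0, 0], [0, -1.5, 0, 0], [0, -2, 0, 0], [0, -2, 0, 0]],
  ],
)

```text
time: 12.85
tool_pos: [500.1, 76.2, 204.2]
tcp_rot: [-3.142, 0.0, 1.244]
contact_force: [4.2, -1.1, -1.2]
grip_width: 0.3
```

>>> carry_out(
  deltas=[
    [[0, -0.5, 0, 0], [0, -1, 0, 0], [0, -1, 0, 0]],
  ],
)

```text
time: 13.15
tool_pos: [499.3, 76.5, 204.2]
tcp_rot: [3.141, 0.0, 1.244]
contact_force: [4.0, -0.5, -1.7]
grip_width: 0.3
```

>>> carry_out(
  deltas=[
    [[0, -0.5, 0, 0], [0, -1, 0, 0], [0, -1, 0, 0]],
  ],
)

```text
time: 13.45
tool_pos: [498.7, 76.7, 204.3]
tcp_rot: [3.141, -0.0, 1.244]
contact_force: [4.8, -1.1, -2.0]
grip_width: 0.3
```

>>> carry_out(
  deltas=[
    [[0, -0.5, 0, 0], [0, -1, 0, 0], [0, -1, 0, 0]],
  ],
)

```text
time: 13.75
tool_pos: [498.3, 76.9, 204.4]
tcp_rot: [3.139, -0.0, 1.244]
contact_force: [7.9, -2.1, -3.4]
grip_width: 0.4
```

>>> carry_out(
  deltas=[
    [[0, -0.5, 0, 0], [0, -1, 0, 0], [0, -1, 0, 0]],
  ],
)

```text
time: 14.05
tool_pos: [497.9, 77.0, 204.6]
tcp_rot: [3.137, -0.001, 1.244]
contact_force: [9.3, -1.4, -4.8]
grip_width: 0.2
```

The force rose to 9 N with almost no travel, so the lever is at the slot end. I back off, rise and clear.

>>> carry_out(
  deltas=[
    [[0, 5, 0, 0], [0, 15, 0, 0], [0, 25, 0, 0], [0, 25, -20, 0], [0, 25, -50, 0], [0, 25, -90, 0], [0, 25, -130, 0], [0, 25, -160, 0], [0, -10, -160, 0], [0, -50, -160, 0], [0, -80, -160, 0], [0, -80, -160, 0], [0, -80, -160, 0]],
  ],
)

```text
time: 15.35
tool_pos: [421.0, 103.1, 364.7]
tcp_rot: [3.141, -0.0, 1.245]
contact_force: [-0.3, 0.8, -0.6]
grip_width: 0.4
```

```bash
python3 look.py 149 g; python3 -c "
import cv2
a=cv2.imread('pics/side_g.png')[195:305,210:350];b=cv2.imread('pics/wrist_g.png')[60:390,140:560]
import numpy as np;cv2.imwrite('pics/g2.png',np.hstack([cv2.resize(a,(420,330),interpolation=2),b])[:,:800])"
```

```text
15.35 [-86.1 -43.6] 364.6876327378131 [-0.3  0.8 -0.6]
side [307.6 235. ] [301 228  14  14 107] [-38.8 -41.8]
scene [310.5 186.7] [306 182  10  11  91] [-41.2 -43.1]
wrist [325.8 194.7] [309 178  34  34 854] [-37.5 -43.6]
```

View pics/g2.png

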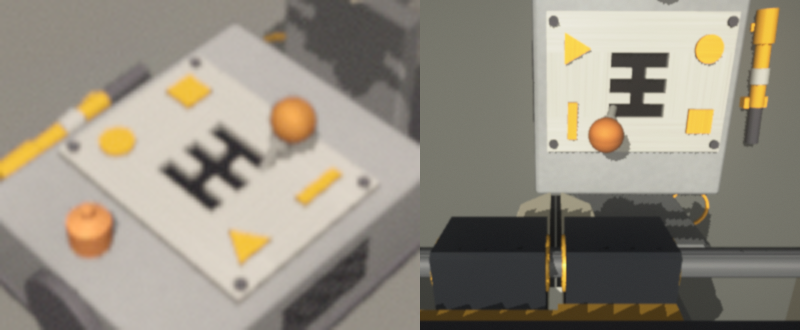

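View pics/scene_g.png

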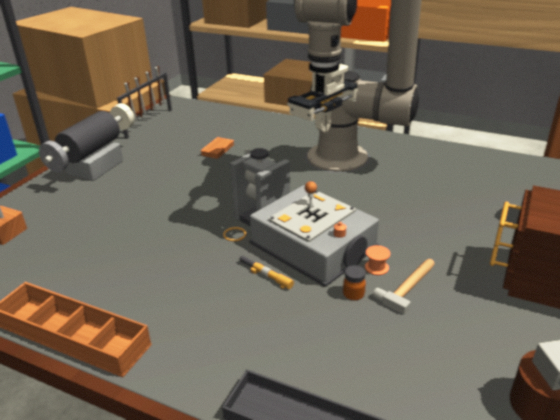

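The views show the lever in the slot beside the bar badge, with the knob at about mill (−39, −43). The tin, torch, spool, jar, hammer and bangle have not visibly moved, and the gripper is clear.

```bash
python3 -c "
from plant import bot
print(bot.close_job())"
```

```text
the job is handed in; nothing more can be done
None
```

The wire mill is shifted to flat strip: the lever is fully home in the near-right slot, the one with the bar badge, and I handed the job in at about 15.5 s.

- **How it moved:** With closed fingers I pushed the knob from the near idle slot into the cross channel. I then pushed it right into the −y lane, and back toward the robot until it reached the slot end. It entered no other badged slot.
- **Forces:** The push on the lever read about 4 N while it moved and about 10 N at the end stop.
- **Last checks:** The three cameras put the knob at mill x −37.5 to −41 and y −42 to −44 mm, where about −39 and −42 were expected. They differ by about 3 mm in x, close to the 2 mm calibration error.
- **Surroundings:** The tin, torch, spool, jar, hammer and bangle showed no visible movement. I didn't check the mandrel separately, but the arm's path passed well above it. The gripper ended about 160 mm higher than its pushing height, touching nothing.

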